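# Hook the jammed punch blank out of the covered tray

## Robot

A 7-joint arm with a two-finger parallel gripper is mounted at the origin on the work surface. World frame = base frame: x ahead of the robot, y to its left, z up, the work surface at z = 0. Lengths are in mm, angles in rad, forces in N, time in s.
With the tool pointing down it reaches from about 350 to 775 mm from the base axis. Payload 3.1 kg.
Tool frame: the origin (TCP) lies midway between the tips of the shut fingers; the grasp point (between the pads) lies 19 mm behind it; z points along the fingers, y is the direction in which the jaws open and shut (so a half turn about z gives the same grasp; the last joint's range is limited). The gripper opens to 85 mm and grips with 20 to 120 N. Pads are 22 mm wide; open, the fingers measure 114 mm over their backs; the gripper's body (76 mm by 85 mm) begins 54 mm behind the grasp point. The pads swing forward as they close: fully open they stand 13 mm farther back than shut.
Start: joints at [-1.261, 0.311, 0.014, 1.512, -0.004, 1.319, -0.027], TCP at [189.498, 516.342, 192.604] pointing down, gripper open.
Joint ranges: [-2.7, 2.7], [-0.3, 1.91], [-1.27, 1.3], [0.12, 2.57], [-1.44, 4.58], [0.2, 2.03], [-3.05, 3.05]. Speed limits (rad/s): [2.79, 2.79, 3.14, 3.14, 3.14, 3.14, 3.14].

## Interface

Orientations are given as a unit quaternion [w, x, y, z].
In Python, from bench import move_to, move_straight, move_j, release, grab, dwell, ik, read_state, get_image, Unreachable, sign_off gives the robot as it stands. Calls block until the motion is done:
- move_to(position, orientation): joint-space move of the TCP to a pose.
- move_straight(position, ori=None, rate=150): straight line of the TCP; ori=None keeps the orientation; rate is the mean speed in mm/s.
- move_j(angles): joint-space move.
- release() and grab(effort=None): open the fingers fully, or close them until they stop; effort is the grip in N (None keeps the last).
- dwell(seconds).
- ik(position, orientation): joint angles nearest the present ones, or None.
- read_state(): the state.
- get_image(name): name is "scene" or "top"; returns a dict with "image" (420x560x3 uint8, red, green, blue), "fovy" (degrees; the focal length in pixels is half the picture's height over the tangent of half this angle, whatever the lens; pixels are square), "cx", "cy" (the principal point, pixels), "k1" (the pictures are not rectified: a ray, as slopes to the right and down, at radius r is drawn at 1 + k1 r^2 times it, then the intrinsics apply), "extrinsics" (4x4, takes a point from camera to world coordinates). Camera axes: x right, y up, looking along -z (the intrinsics and any distortion apply to the point x, -y, -z); pixel columns grow to the right and rows downward; lengths in mm; the calibration is good to about 2 mm. A picture is of the moment at which its call begins. There is no depth.
A pose or a line that the arm cannot do raises Unreachable and nothing moves.
- sign_off(): hands the job in, once; it reports no verdict.
The state is a dict: "clock": time; "qpos": joint angles; "qd": joint speeds; "joint_efforts": joint torques, N m; "ee_pos": TCP position; "ee_rot": TCP orientation; "contact_force": force on the tool from outside, world axes, zero at the start; "wrist_torque": the same for the moment, N m; "width": opening from 0.0 (shut) to 1.0 (fully open).
Only numpy, scipy, OpenCV 4.12 (cv2) and the standard library are available. Lean on these libraries where they do the work, as an engineer would, in place of code of your own. Each camera call takes 0.05 s, during which the arm holds its last target. There are 200 camera calls.

## Task

The long steel blank is stuck in its lane under the clear cover of the pine tray. Take the hooked pick from its stand, reach through the slot in the cover, turn the hook in behind the long blank and drag it with the pick all the way out onto the open apron, pressing only gently on the tray and its loose cover; leave the short blank where it lies. Then put the pick back upright in its stand and leave the other things on the bench alone.

Things in the scene. Friction and masses are not known exactly. Their poses are not given: they have to be found in the camera images.
- tray: Fixed pine tray, 270 long (its x), 84 wide, 40 mm high. Origin on the table, midway across; +x to the closed rear (inside ends at x = 130 mm), -x to the open mouth, +z up. Floor top 10 mm above the table; inside |y| < 34 mm. Two lanes 22 mm wide at |y| = 10 to 32 mm, each with a rib on its inner side, top 14 mm above the table. Keep the pick under 15 N on tray and cover.
- cover_front (a point): Middle of the cover's front edge on its top (tray x = -30, y = 0, z = 40 mm). The thin clear cover, 36 to 40 mm above the table, reaches from here back to tray x = 135 mm. It gives 2 N per mm for 4 mm when pressed down, then is hard; about 6 N shifts it sideways.
- slot_nominal (a point): Tray x = 60, y = 0, z = 40 mm. The cover's slot, 8.5 mm wide, edged with thin white lines, runs along tray x from the cover's front edge (open there) to x = 125 mm. The cover fits loosely: the slot's middle is anywhere up to 6.5 mm to either side of tray y = 0, and this is NOT measured; feel for it.
- apron (a point): Middle of the open apron's floor (tray x = -77, y = 0, z = 10 mm). The apron is the uncovered front of the tray, x = -124 to -30 mm, floor level with the lanes; sides 20 mm and front lip 16 mm above the table.
- rollers (a point): Tray x = -14, y = 0, z = 26 mm: over each lane here (y = 21 and -21 mm) a sprung white roller hangs to 26 mm above the table and holds the blanks in; pushing a blank out under it takes up to about 6 N.
- long_blank: The long steel blank, 60 long x 18 wide x 20 mm high, with a rounded nose towards the mouth and a flat rear end; it lies in one of the two lanes, either side. Origin: middle of its underside; x along its length, +x to the flat rear end (30 mm from the origin).
- short_blank: The short steel blank, 34 mm long, otherwise alike, in the other lane. It stays there. Origin: middle of its underside.
- pick: Hooked pick, 120 g, in its stand. Origin: on the shaft axis at the underside of its brass flange (36 x 36 x 8 mm). Above the flange a dark wooden handle, 22 x 22 mm square, reaches to 64 mm above the origin. Below it a round steel shaft, 5 mm thick, goes straight down 50 mm, then bends at a right angle into the hook along the pick's +x: 5 mm thick, its tip 24 mm from the shaft axis. z up the handle.
- pick_toe (a point): Tip of the hook (held across the pull, the pick swings least when the fingers grip the two handle faces that look along its own y): 24 mm along x, 50 mm below the pick's origin
- stand: Fixed pine pick stand, 65 mm high: two upright walls (74 mm long in x, from x = -31 to 43 mm) with a gap 20 mm wide along x between them, open at top and ends. The pick hangs in the gap with its flange on the walls and its hook along the stand's +x. Origin on the table. The gap's floor is 8 mm above the table.
- stand_seat (a point): where the pick's origin is when it stands in the stand (65 mm above the table)
- wax_jar: Bystander, to be left alone: low round jar, 52 mm across, 50 mm tall
- thread_tin: Bystander, to be left alone: flat aluminium tin, 58 mm across, 26 mm tall
- glue: Bystander, to be left alone: white plastic bottle, 44 mm across, 100 mm tall
- cup: Bystander, to be left alone: grey cup, 72 mm across, 85 mm tall
- mallet: Bystander, to be left alone: small mallet lying on the grey cutting mat
- driver: Bystander, to be left alone: dark-handled awl-like driver lying on the table
- slicker: Bystander, to be left alone: dark wooden edge slicker, 110 x 24 x 18 mm, lying flat
Not all that is in view belongs to the job. What is shaped like the stand but blue or yellow is not meant.

How it is judged:
By the outcome, as a careful person would: the job done as asked, in the order asked, and still so for the second after the job is handed in, with the robot touching nothing.
It also fails if it takes over 67 s, if anything falls off the work surface, if the arm or the gripper's body presses on something with over 40 N, if the wrist force passes 120 N, or if a joint passes its speed limit or range.

## Working session

There is one attempt and no reset: what is moved stays moved. The work goes in short steps, each a Python script; the robot and the scene stay as the last script left them, time stands still between calls to the robot, and variables do not carry over. Pictures are saved under pics/ and viewed, about 8 in all and at most 12, crops included, and the job is handed in when it is done.

```bash
mkdir -p pics; ls
cat > h.py <<'E'
import numpy as np, cv2, json
from bench import *
def snap(n,save=None):
    d=get_image(n); im=np.array(d["image"])
    if save:
        cv2.imwrite(f"pics/{save}.png",im[:,:,::-1]); np.save(f"pics/{save}.npy",dict(d),allow_pickle=True)
    return d
def load(s): return np.load(f"pics/{s}.npy",allow_pickle=True).item()
def K(d):
    h=np.array(d["image"]).shape[0]; f=h/2/np.tan(np.radians(d["fovy"])/2)
    return np.array([[f,0,d["cx"]],[0,f,d["cy"]],[0,0,1.]]),np.array([d["k1"],0,0,0.])
def ray(d,uv):
    k,dist=K(d); p=cv2.undistortPoints(np.array(uv,float).reshape(-1,1,2),k,dist).reshape(-1,2)
    E=np.array(d["extrinsics"]); v=np.c_[p[:,0],-p[:,1],-np.ones(len(p))]@E[:3,:3].T
    return E[:3,3],v
def onz(d,uv,z):
    o,v=ray(d,uv); return o+v*((z-o[2])/v[:,2])[:,None]
def proj(d,P):
    k,dist=K(d); E=np.array(d["extrinsics"]); c=(np.array(P,float).reshape(-1,3)-E[:3,3])@E[:3,:3]
    c=c*[1,-1,-1]; return cv2.projectPoints(c,np.zeros(3),np.zeros(3),k,dist)[0].reshape(-1,2)
def down(yaw):  # tool z down; tool x at world angle yaw, tool y = yaw-90
    return np.array([0,np.cos(yaw/2),np.sin(yaw/2),0])
E
python3 - <<'E'
from h import *
for n in("scene","top"):
    d=snap(n,n+"0"); print(n,d["fovy"],d["cx"],d["cy"],d["k1"],np.round(d["extrinsics"],3).tolist())
s=read_state(); print(s)
E
```

```text
pics
scene 47.97233428451908 276.0685777973832 204.80331389799957 -0.021108211689008508 [[-0.776, -0.485, 0.403, 1177.567], [0.631, -0.582, 0.513, 749.907], [-0.014, 0.653, 0.757, 1178.422], [0.0, 0.0, 0.0, 1.0]]
top 53.18473630663282 283.7245539243419 210.59291832691844 0.03458806073664902 [[0.022, 0.981, -0.19, 306.519], [-1.0, 0.021, -0.008, 22.339], [-0.004, 0.19, 0.982, 1512.19], [0.0, 0.0, 0.0, 1.0]]
{'clock': 0.1, 'qpos': array([-1.26073194,  0.31165378,  0.01398024,  1.51289882, -0.00438968,
        1.31922099, -0.02720427]), 'qd': array([ 0.00086874, -0.00212994, -0.00038234, -0.0028512 ,  0.00233614,
        0.00044461,  0.00165724]), 'joint_efforts': array([ 3.85336825e-04, -3.80856335e+01,  1.46567104e-01, -2.31240749e+01,
        1.24307239e-02,  8.12588754e-03, -1.15945022e-05]), 'ee_pos': array([189.23624063, 515.62618959, 191.62448914]), 'ee_rot': array([-1.40634996e-04,  1.74933880e-01,  9.84579596e-01, -1.06593837e-03]), 'contact_force': array([-0.56478877, -0.25827402, -0.14426803]), 'wrist_torque': array([-0.04395528, -0.01769275,  0.00066447]), 'width': 1.0009994627025363}
```

View pics/top0.png

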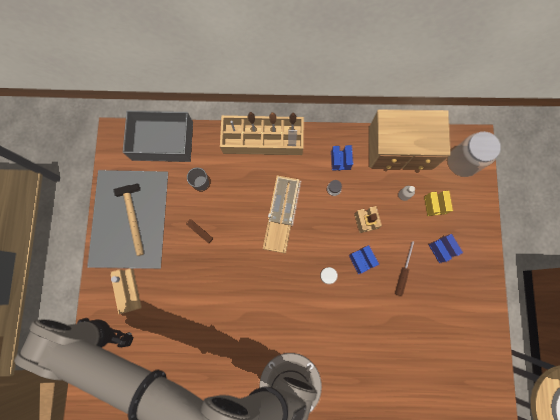

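View pics/scene0.png

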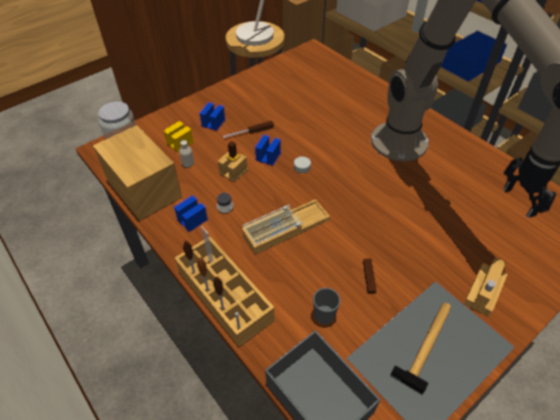

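Top view: the tray is at about (282,213), with its apron end towards the robot at (277,237). Candidates for the stand with pick:
- Pine stand with dark handle at (369,219): chosen.
- Blue stands at (342,157), (364,260) and (446,248), and the yellow one at (439,203): decoys.
- Dark handles in the rack at (250–293,120), and the pine block at (125,290): not the pick.

Next is a close crop to check the choice.

Run:
```python
import cv2,numpy as np
t=cv2.imread("pics/top0.png"); s=cv2.imread("pics/scene0.png")
a=cv2.resize(t[170:260,255:315],None,fx=6,fy=6,interpolation=cv2.INTER_CUBIC)
b=cv2.resize(t[200:240,350:390],None,fx=6.5,fy=6.5,interpolation=cv2.INTER_CUBIC)
c=cv2.resize(s[135:185,210:260],(260,260),interpolation=cv2.INTER_CUBIC)
o=np.zeros((600,800,3),np.uint8); o[:540,:360]=a; o[:260,370:630]=b; o[280:540,370:630]=c
cv2.imwrite("pics/c1.png",o)
e=cv2.resize(s[195:255,235:335],None,fx=8,fy=8,interpolation=cv2.INTER_CUBIC); cv2.imwrite("pics/c2.png",e)
```

```text
(no output)
```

View pics/c1.png

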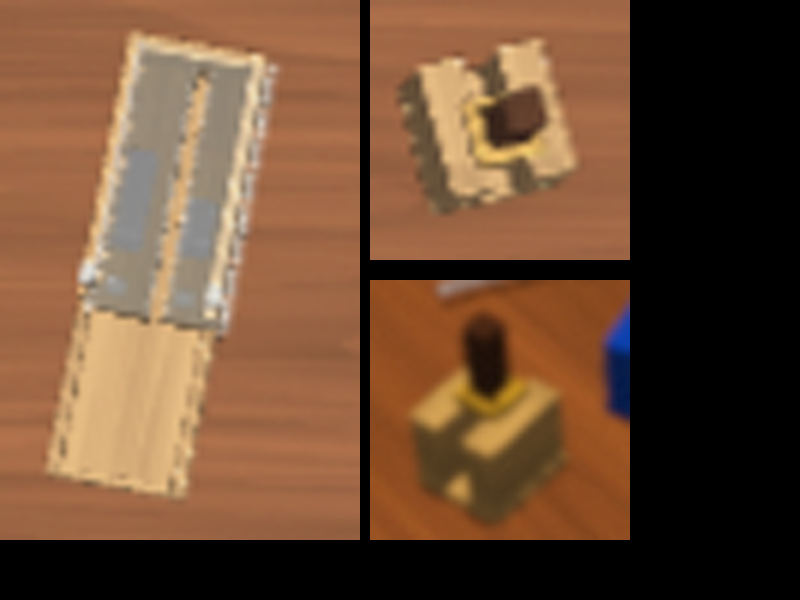

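View pics/c2.png

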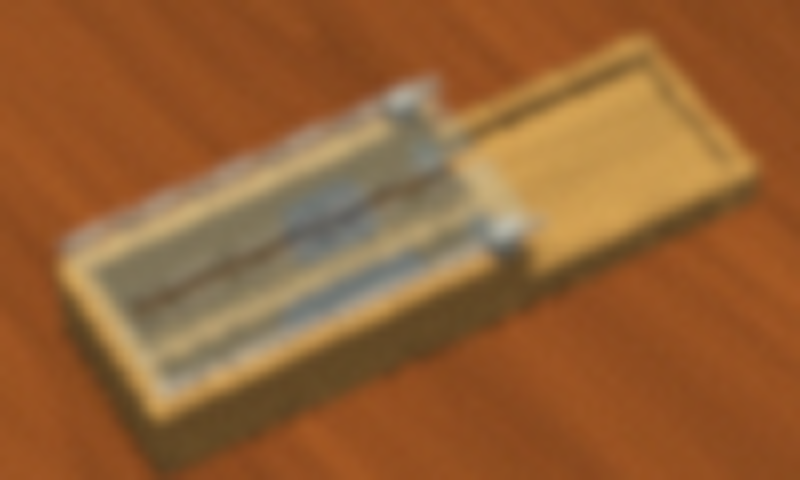

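The choice holds: the top crop shows the dark handle on a brass flange in the pine stand. The long blank is in the left lane (image), at crop (132,200), and the short one is in the right lane at (200,230). The slot shows as an unveiled stripe from (155,320) to (205,80). Now measuring.

```bash
cat > m.py <<'E'
from h import *
t=load("top0"); s=load("scene0")
def c6(p): p=np.array(p,float); return np.c_[255+(p[:,0]+.5)/6-.5,170+(p[:,1]+.5)/6-.5]
fl,fr,rl,rr=c6([(47,472),(186,497),(131,34),(268,59)])
F=onz(t,[fl,fr],17);R=onz(t,[rl,rr],40)
print("tray F",F.round(1).tolist(),"R",R.round(1).tolist(),"w",np.linalg.norm(F[0]-F[1]),np.linalg.norm(R[0]-R[1]),"len",np.linalg.norm(F.mean(0)[:2]-R.mean(0)[:2]))
# same from the scene view
c8=lambda p:np.c_[235+(np.array(p,float)[:,0]+.5)/8-.5,195+(np.array(p,float)[:,1]+.5)/8-.5]
S=c8([(640,35),(757,165),(62,258),(158,415)]);F2=onz(s,S[:2],17);R2=onz(s,S[2:],40)
print("scene F",F2.round(1).tolist(),"R",R2.round(1).tolist(),np.linalg.norm(F2[0]-F2[1]),np.linalg.norm(R2[0]-R2[1]),np.linalg.norm(F2.mean(0)[:2]-R2.mean(0)[:2]))
Fm=F.mean(0);Rm=R.mean(0);ax=(Rm-Fm)[:2];ax/=np.linalg.norm(ax);O=(Fm[:2]+Rm[:2])/2;ay=np.array([-ax[1],ax[0]])
print("O",O,"yaw",np.arctan2(ax[1],ax[0]))
def tr(P): return np.c_[(P[:,:2]-O)@ax,(P[:,:2]-O)@ay].round(1).tolist()
print("slot",tr(onz(t,c6([(157,318),(166,275),(185,180),(204,80)]),40)))
print("long rear/nose/sides",tr(onz(t,c6([(140,150),(124,250),(117,200),(148,200)]),30)),"short",tr(onz(t,c6([(203,198),(193,258)]),30)))
print("covercorners",tr(onz(t,c6([(228,330),(272,68),(82,310)]),40)))
# stand
def comp(d,m,box):
    x0,y0,x1,y1=box; im=np.array(d["image"])[y0:y1,x0:x1]; h=cv2.cvtColor(im,cv2.COLOR_RGB2HSV); mk=m(h.astype(int)); ys,xs=np.nonzero(mk); return xs+x0,ys+y0,mk
for nm,d,box in(("top",t,(350,200,390,240)),("scene",s,(210,135,260,185))):
    for lab,m,z in(("dark",lambda h:(h[...,2]<75),129),("brass",lambda h:(abs(h[...,0]-25)<5)&(h[...,1]>150)&(h[...,2]>120),73),("pine",lambda h:(h[...,2]>165)&(h[...,1]<150),65)):
        x,y,mk=comp(d,m,box)
        if len(x)<3: print(nm,lab,len(x));continue
        P=onz(d,np.c_[x,y],z)[:,:2].astype(np.float32); print(nm,lab,len(x),P.mean(0),cv2.minAreaRect(P))
        print(x.mean(),y.mean())
E
python3 m.py
```

```text
tray F [[458.0, 107.3, 17.0], [444.9, 24.4, 17.0]] R [[722.2, 63.5, 40.0], [708.3, -19.7, 40.0]] w 83.97511850873546 84.32672858924545 len 267.4136330491918
scene F [[446.0, 24.0, 17.0], [456.7, 105.0, 17.0]] R [[706.9, -18.8, 40.0], [723.5, 63.4, 40.0]] 81.67405162924702 83.8669872356803 267.20445487486404
O [583.3798462   43.85247638] yaw -0.16515003889328844
slot [[-34.5, -5.9], [-8.1, -6.3], [50.8, -6.7], [113.7, -6.6]]
long rear/nose/sides [[66.2, 23.8], [4.0, 21.7], [33.3, 31.6], [36.8, 13.3]] short [[44.1, -19.0], [6.9, -19.9]]
covercorners [[-33.8, -48.5], [128.6, -45.5], [-38.0, 38.7]]
top dark 22 [ 551.4239  -255.48419] ((550.625, -255.85987854003906), (21.506839752197266, 13.379474639892578), 51.10562515258789)
370.09090909090907 219.22727272727272
top brass 0
top pine 417 [ 574.7481  -262.53775] ((559.618896484375, -266.2435302734375), (135.79324340820312, 135.6131134033203), 89.505615234375)
368.3717026378897 215.85851318944844
scene dark 124 [ 562.9696  -215.13544] ((555.6790771484375, -204.58375549316406), (57.16138458251953, 119.33255767822266), 35.77973556518555)
240.25806451612902 151.25806451612902
scene brass 0
scene pine 0
```

```bash
cat > m2.py <<'E'
from h import *
t=load("top0"); s=load("scene0")
b=lambda p:np.c_[350+(np.array(p,float)[:,0]-370+.5)/6.5-.5,200+(np.array(p,float)[:,1]+.5)/6.5-.5]
c=lambda p:np.c_[210+(np.array(p,float)[:,0]-370+.5)/5.2-.5,135+(np.array(p,float)[:,1]-280+.5)/5.2-.5]
A,B,C,D=P=onz(t,b([(418,65),(543,40),(577,168),(450,198)]),65)
print(P.round(1).tolist()); print("len",np.linalg.norm(A-D),np.linalg.norm(B-C),"wid",np.linalg.norm(A-B),np.linalg.norm(C-D))
far=(A+B)/2;near=(C+D)/2;a=(near-far)[:2];print("centre",(far+near)/2,"yaw near->far",np.arctan2(-a[1],-a[0]))
print("flange corners",onz(t,b([(481,95),(490,165)]),73).round(1).tolist())
print("handle top",onz(t,b([(527,103)]),129),onz(s,c([(486,322)]),129))
P=onz(s,c([(413,413),(490,463),(562,400)]),65); print("scene",P.round(1).tolist())
im=np.array(t["image"])[208:233,360:382]; h=cv2.cvtColor(im,cv2.COLOR_RGB2HSV)
for k in range(3): print(h[...,k])
E
python3 m2.py
python3 - <<'E'
import cv2
s=cv2.imread("pics/scene0.png"); t=cv2.imread("pics/top0.png")
import numpy as np
a=cv2.resize(s[138:183,210:255],(400,400),interpolation=cv2.INTER_NEAREST)
b=cv2.resize(t[203:237,354:388],(400,400),interpolation=cv2.INTER_NEAREST)
cv2.imwrite("pics/c3.png",np.hstack([a,b]))
E
```

```text
[[596.2, -223.0, 65.0], [611.3, -290.5, 65.0], [541.7, -307.2, 65.0], [524.0, -239.2, 65.0]]
len 73.95976386751121 71.6192248531671 wid 69.18624752148371 70.2574528222647
centre [ 568.29940439 -265.01058077   65.        ] yaw near->far 0.22796938129973066
flange corners [[578.9, -255.1, 73.0], [541.0, -259.3, 73.0]]
handle top [[ 564.58954501 -267.83595177  129.        ]] [[ 559.45110992 -266.43517264  129.        ]]
scene [[610.2, -286.9, 65.0], [598.4, -216.9, 65.0], [528.0, -234.0, 65.0]]
[[12 11 11 11 11 12 11 11 12 15 17 18 17 17 17 17 15 12 11 11 11 11]
 [13 17 17 17 13 11 11 12 14 15 16 18 17 17 17 17 15 12 11 11 11 12]
 [17 17 17 17 14 12 13 14 16 16 17 18 17 17 17 16 17 14 11 12 12 12]
 [17 17 17 17 17 17 16 16 16 16 16 16 18 17 17 16 16 15 12 11 11 11]
 [17 17 17 17 17 17 17 16 15 16 16 17 18 17 17 16 16 15 12 12 12 11]
 [18 17 17 17 17 18 17 16 16 15 15 17 16 15 14 14 16 17 14 11 11 11]
 [18 17 17 17 16 17 17 16 17 17 19 16 13 11 11 11 15 17 15 11 11 11]
 [18 17 17 17 17 18 19 20 19 17 13 11 10 10 11 10 14 16 15 12 11 11]
 [18 17 17 16 18 19 18 18 16 12 11 10 10 10 11 11 1
[... 5074 characters left out ...]
2 116 105 103 141 191 207 201
  200 203 213 176]
 [104 113 187 210 204 204 205 208 214 219 197 137 101 103 111 179 212 208
  196 166 149 150]
 [103 103 185 209 205 202 203 211 221 224 220 156 101 104 103 133 133 125
  124 128 145 154]
 [102 103 195 212 207 202 202 206 217 213 217 162 104 105 109 112 136 120
  119 142 150 152]
 [101 102 134 190 214 219 181 141 158 205 221 189 134 108 119 134 146 149
  149 152 153 153]
 [104 103 104 125 130 129 119 178 208 178 151 146 148 150 151 153 155 156
  156 157 156 156]
 [115 106 108 109 141 120 113 140 156 152 148 149 150 151 153 154 154 155
  156 156 157 157]
 [124 102 114 137 147 146 146 148 149 151 150 151 151 152 153 153 154 154
  155 155 156 156]]
```

View pics/c3.png

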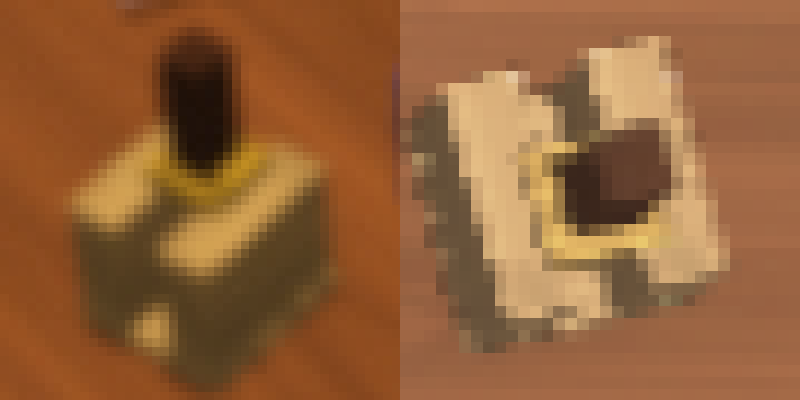

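The hook points along stand +x, which is the far side (yaw 0.228): the handle sits 7 mm towards the near end, as the -31/43 mm layout requires. Stand seat is about (562.5,-265.5). The tray is consistent in both views: O=(583.4,43.6), yaw -0.162. Grasping now.

Run:
```python
from h import *
q=down(0.228); print(read_state()["width"])
move_to([562.5,-265.5,220],q)
s=read_state(); print(s["ee_pos"],s["ee_rot"],s["qpos"].round(2),s["clock"],s["contact_force"])
move_straight([562.5,-265.5,82],rate=120)
s=read_state(); print(s["ee_pos"],s["contact_force"])
grab(60); dwell(.2)
s=read_state(); print(s["ee_pos"],s["contact_force"],s["wrist_torque"],s["width"],s["clock"])
move_straight([562.5,-265.5,172],rate=100)
dwell(.2); s=read_state(); print(s["ee_pos"],s["contact_force"],s["width"],s["clock"])
a=snap("top","top1");b=snap("scene","scene1")
p=proj(a,[562,-265,130]).ravel().astype(int);r=proj(b,[562,-265,130]).ravel().astype(int);print(p,r)
f=lambda d,p:cv2.resize(np.array(d["image"])[p[1]-28:p[1]+28,p[0]-28:p[0]+28],(400,400),interpolation=cv2.INTER_CUBIC)
cv2.imwrite("pics/c4.png",np.hstack([f(b,r),f(a,p)])[:,:,::-1])
```

```text
1.0009994627025363
[ 563.22025279 -264.04051387  219.82184589] [-4.37890483e-04  9.93372503e-01  1.14938534e-01  1.10135539e-04] [-0.08  0.54  0.83  1.27 -0.4   1.5  -0.64] 3.1417 [-1.22121242 -0.54523389  0.35894801]
[ 563.11739066 -266.07484458   82.99188026] [0.05400352 0.23752242 0.30263688]
[ 562.80067517 -265.95303775   82.43002562] [ 0.34889806 -0.4613271   2.51010953] [-0.19965244 -0.04748164  0.043106  ] 0.23134068286743073 5.25
[ 562.12217742 -265.20790902  171.21599079] [-0.24312138 -0.27214076 -1.71617476] 0.23325235042830442 6.5
[372 216] [231 143]
```

View pics/c4.png

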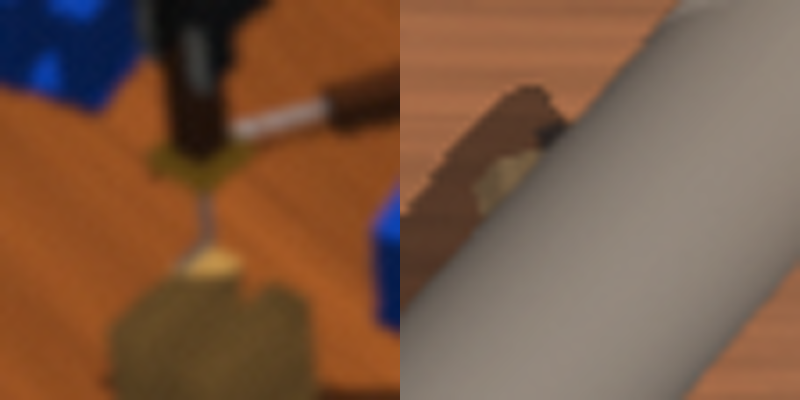

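The pick is held upright and the hook points along +x (from (205,240) towards (180,268) in the crop, the scene's +x direction). Next: carry it to the apron and feel for the slot entry.

```bash
cat >> h.py <<'E'
O=np.array([583.4,43.6]); TY=-0.162
ax=np.array([np.cos(TY),np.sin(TY)]); ay=np.array([-ax[1],ax[0]])
ZW=89.
def W(x,y,z=ZW): return np.r_[O+x*ax+y*ay,z]
def go(x,y,z=ZW,yaw=0.,rate=40): move_straight(W(x,y,z),down(TY+yaw),rate)
def T(p): return np.array([(p[:2]-O)@ax,(p[:2]-O)@ay,p[2]])
def st(n=5,dt=.02):
    f=[];p=[]
    for _ in range(n):
        dwell(dt); s=read_state(); f.append(s["contact_force"]);p.append(s["ee_pos"]);
    f=np.mean(f,0); return T(np.mean(p,0)),np.array([f[:2]@ax,f[:2]@ay,f[2]]),s
def rep(l,p,f,s): print(l,p.round(2),"F",f.round(2),"t",round(s["clock"],2))
E
python3 - <<'E'
from h import *
move_straight([562.5,-265.5,195],rate=150)
move_to(W(-72,-6.3,195),down(TY))
go(-72,-6.3,ZW,rate=120); rep("low",*st())
go(-38,-6.3,rate=60); p,f0,s=st(); rep("base",p,f0,s)
for x in np.arange(-36,-15,2.):
    go(x,-6.3,rate=25); p,f,s=st(3); rep(x,p,f-f0,s)
    if abs((f-f0)[:2]).max()>2: print("contact"); break
snap("top","top2");snap("scene","scene2")
E
```

```text
low [-71.02  -6.26  89.91] F [ 0.3  -0.02 -1.22] t 9.22
base [-38.39  -6.44  88.79] F [ 0.16 -0.38 -1.43] t 10.03
-36.0 [-36.06  -6.21  89.06] F [-0.11  0.73  0.52] t 10.32
-34.0 [-34.44  -6.23  88.84] F [-0.97  0.39  0.9 ] t 10.62
-32.0 [-32.8   -6.23  88.68] F [-2.51  0.02  0.67] t 10.93
contact
```

Run:
```python
from h import *
done=False
for y in (-4.3,-8.3,-2.5,-10.):
    go(-37,y,rate=40); p,f0,s=st(); rep(f"base {y}",p,f0,s)
    for x in (-33.,-30.5,-28):
        go(x,y,rate=25); p,f,s=st(3); rep(x,p,f-f0,s)
        if f[0]-f0[0]<-2.2 or abs(f[1]-f0[1])>2.5: break
    else: done=True;break
print(done)
```

```text
base -4.3 [-36.02  -4.17  89.45] F [ 0.46  0.   -1.03] t 11.39
-33.0 [-32.69  -4.45  89.01] F [-0.98 -0.01 -0.07] t 11.75
-30.5 [-30.4   -4.36  88.98] F [-0.37 -0.39 -0.35] t 12.05
-28 [-27.91  -4.35  89.  ] F [-0.55  0.37 -0.28] t 12.35
True
```

Run:
```python
from h import *
go(-20,-4.35,rate=30); p,f0,s=st(8); rep("base",p,f0,s)
if f0[0]<-2: raise SystemExit
for sg in(1,-1):
    for k in range(1,8):
        y=-4.35+sg*k*.6
        go(-20,y,rate=10); p,f,s=st(5); rep(round(y,2),p,f-f0,s)
        if abs(f-f0)[1]>2: break
    go(-20,-4.35,rate=20)
```

```text
base [-20.01  -4.45  88.94] F [ 0.12  0.02 -1.3 ] t 12.9
-3.75 [-20.06  -3.65  89.01] F [0.14 0.4  0.1 ] t 13.23
-3.15 [-20.01  -3.1   89.  ] F [ 0.13 -0.44  0.29] t 13.57
-2.55 [-20.    -2.53  88.98] F [0.08 0.31 0.19] t 13.9
-1.95 [-19.99  -1.93  89.  ] F [-0.11  0.23  0.12] t 14.23
-1.35 [-20.01  -1.3   89.  ] F [-0.23 -0.25  0.3 ] t 14.57
-0.75 [-19.98  -0.89  89.01] F [-0.39 -0.58  0.46] t 14.9
-0.15 [-19.98  -0.59  88.99] F [-0.19 -1.17  0.54] t 15.23
-4.95 [-20.01  -4.71  89.  ] F [0.06 0.09 0.04] t 15.93
-5.55 [-20.01  -5.09  89.  ] F [-0.44  0.95  0.28] t 16.26
-6.15 [-20.02  -5.49  89.03] F [-0.15  1.96 -0.13] t 16.59
-6.75 [-20.02  -5.96  89.02] F [-0.5   2.96  0.52] t 16.93
```

The slot's free band for the shaft is y = -4.7 to -1.0 mm (3.7 mm, against 3.5 expected). Its centre is -2.85, so the picture was off by about 3 mm. Advancing, then turning the hook.

Run:
```python
from h import *
y=-2.85
go(-20,y,rate=20); p,f0,s=st(8); rep("base",p,f0,s)
for x in (0,20,40,60,82):
    go(x,y,rate=50); p,f,s=st(4); d=f-f0; rep(x,p,d,s)
    if abs(d).max()>4: print("stop"); raise SystemExit
    if abs(d[1])>1: y+=np.sign(d[1])*.7; print("y",y)
for a in (.3,.6,.9,1.2,np.pi/2):
    go(82,y,yaw=a,rate=20); p,f,s=st(4); d=f-f0; rep(a,p,d,s); print(s["wrist_torque"].round(3))
    if abs(d).max()>4: print("stop"); break
    if abs(d[1])>1: y+=np.sign(d[1])*.7; print("y",y)
```

```text
base [-19.95  -3.75  88.98] F [-0.12 -0.03 -1.22] t 17.57
0 [-0.09 -3.07 88.83] F [ 0.2  -0.26 -0.18] t 18.19
20 [19.9  -3.03 88.86] F [ 0.3  -0.26 -0.09] t 18.81
40 [39.9  -3.03 88.84] F [ 0.35 -0.04  0.51] t 19.43
60 [59.91 -3.03 88.84] F [0.02 0.12 0.14] t 20.04
82 [81.79 -2.95 88.86] F [ 0.27  0.25 -0.02] t 20.7
0.3 [81.83 -2.8  89.06] F [-0.11  0.27  0.08] t 21.22
[-0.065  0.052  0.041]
0.6 [81.96 -2.89 88.95] F [ 0.15  0.18 -0.1 ] t 21.73
[ 0.034 -0.014 -0.001]
0.9 [81.96 -2.9  88.92] F [-0.12 -0.03 -0.01] t 22.25
[-0.001 -0.014 -0.01 ]
1.2 [81.99 -2.91 88.94] F [ 0.42 -0.34  0.1 ] t 22.77
[-0.039  0.019  0.006]
1.5707963267948966 [81.99 -2.94 88.94] F [ 0.49  0.12 -0.26] t 23.35
[ 0.037 -0.019  0.019]
```

Run:
```python
from h import *
y=-2.2; Y=np.pi/2
go(82,y,yaw=Y,rate=15); p,f0,s=st(6); rep("base",p,f0,s)
if abs(f0[1])>2: y=-2.85
x=82
while x>-44.5:
    x=max(x-6,-44.5); go(x,y,yaw=Y,rate=30); p,f,s=st(2,.01); d=f-f0; rep(x,p,d,s)
    if abs(d[0])>11 or abs(d[1])>4 or abs(d[2])>5: print("stop"); break
    if abs(d[1])>1.5: y+=np.sign(d[1])*.4; print("y",y)
snap("top","top3");snap("scene","scene3")
```

```text
base [81.96 -2.1  88.95] F [-0.34 -0.01 -1.46] t 23.7
76 [75.81 -2.09 89.11] F [1.09 0.12 0.57] t 24.07
70 [69.87 -2.11 89.05] F [0.4  0.26 0.5 ] t 24.43
64 [63.8  -2.15 89.08] F [0.36 0.15 0.55] t 24.8
58 [57.7  -2.18 89.04] F [0.52 0.03 0.1 ] t 25.17
52 [51.61 -2.15 89.  ] F [0.72 0.25 0.99] t 25.53
46 [45.58 -2.11 88.96] F [0.33 0.13 0.14] t 25.9
40 [40.34 -2.19 89.21] F [ 1.93  0.21 -0.2 ] t 26.27
34 [35.97 -2.47 90.06] F [ 5.51 -0.19  0.18] t 26.63
28 [30.19 -2.5  90.11] F [ 5.49 -0.4   0.9 ] t 27.0
22 [24.2  -2.47 90.08] F [5.73 0.06 0.7 ] t 27.37
16 [18.07 -2.43 89.93] F [ 5.88 -0.73  0.03] t 27.73
10 [11.59 -2.38 89.6 ] F [ 5.12  0.11 -0.64] t 28.1
4 [ 4.62 -2.32 89.16] F [ 5.18 -0.34 -1.5 ] t 28.47
-2 [-1.69 -2.27 89.08] F [ 5.46  0.27 -0.01] t 28.83
-8 [-7.82 -2.26 89.08] F [ 5.47 -0.49 -0.53] t 29.2
-14 [-13.84  -2.23  89.07] F [ 4.63 -0.58 -0.32] t 29.57
-20 [-19.88  -2.21  89.05] F [ 4.93  0.01 -0.73] t 29.93
-26 [-28.66  -1.94  88.14] F [-0.11  0.42  1.26] t 30.3
-32 [-32.91  -2.02  88.79] F [0.1  0.18 0.26] t 30.67
-38 [-38.33  -2.17  89.04] F [ 0.65 -0.25  0.33] t 31.03
-44 [-44.34  -2.18  89.01] F [0.53 0.01 0.4 ] t 31.4
-44.5 [-44.48  -2.2   88.99] F [ 1.05 -0.34  0.72] t 31.67
```

Run:
```python
from h import *
a=load("top3");b=load("scene3")
f=lambda im:cv2.resize(np.array(im),(480,400) if 0 else None,fx=5,fy=5,interpolation=cv2.INTER_CUBIC)
A=f(np.array(a["image"])[170:265,250:325]);B=f(np.array(b["image"])[185:265,250:335])
o=np.zeros((475,800,3),np.uint8);o[:475,:375]=A;o[:400,375:]=B
cv2.imwrite("pics/c5.png",o[:,:,::-1])
```

```text
(no output)
```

View pics/c5.png

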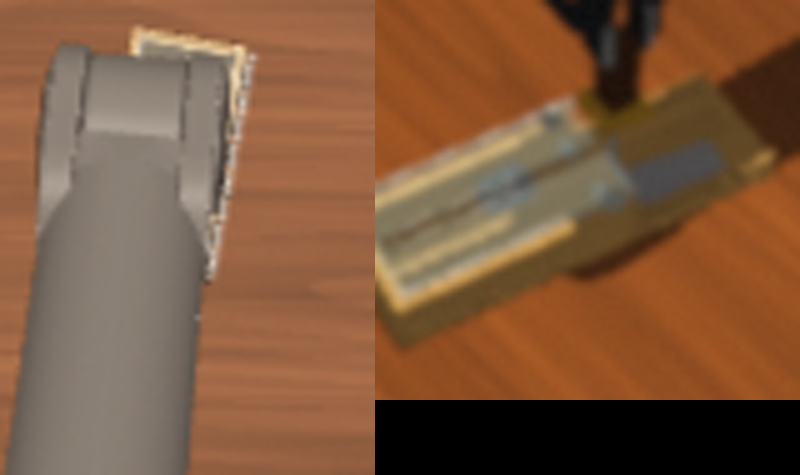

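The long blank lies on the apron (crop about (680,170)), nose towards the mouth, and the short blank is still under the cover at (505,185). Lifting clear and returning the pick.

Run:
```python
from h import *
Y=np.pi/2
go(-42,-2.2,yaw=Y,rate=20); go(-42,-2.2,195,yaw=Y,rate=110)
q=down(.228)
move_to([562.5,-265.5,195],q)
dwell(.2); s=read_state(); e=np.array([562.8,-266.])-s["ee_pos"][:2]; print(s["ee_pos"],s["ee_rot"])
move_straight([562.6,-265.7,95],q,100); dwell(.3); s=read_state(); print(s["ee_pos"],s["contact_force"])
e=np.array([562.8,-266.])-s["ee_pos"][:2]
c=np.array([562.6,-265.7])+e*.8
f0=read_state()["contact_force"][2]
for z in (88,85,84,83,82.5,82,81.5):
    move_straight([*c,z],q,20); p,f,s=st(3); print(z,s["ee_pos"].round(2),f.round(2),round(f[2]-f0,2),s["clock"])
    if f[2]-f0>1.3: break
```

```text
[ 563.44420223 -263.31875888  194.96130956] [-5.82493645e-04  9.93294561e-01  1.15609278e-01  2.64145711e-04]
[ 562.83912995 -265.81083346   95.41062633] [ 0.2038372   0.29129257 -0.58009413]
88 [ 562.56 -265.85   87.93] [-0.26 -0.02 -0.74] -0.16 36.5583
85 [ 562.53 -265.79   84.93] [ 0.46  0.06 -1.3 ] -0.72 36.9083
84 [ 562.56 -265.82   83.99] [-0.04  0.16 -1.35] -0.77 37.2083
83 [ 562.55 -265.8    82.94] [ 0.45 -0.46 -1.19] -0.61 37.5083
82.5 [ 562.59 -265.85   82.51] [ 0.47 -0.05 -0.99] -0.41 37.8083
82 [ 562.71 -265.97   82.41] [-0.73  0.23  1.64] 2.22 38.1083
```

Flange seated at 82.4 mm, the same height as at pick-up. Releasing, retreating clear of the view, and checking.

Run:
```python
from h import *
release(); dwell(.3)
move_straight([562.6,-265.8,215],None,120)
move_to([189.5,516.3,200],[0,.175,.9846,0]); dwell(.3)
a=snap("top","top4");b=snap("scene","scene4"); s=read_state(); print(s["clock"],s["width"],s["contact_force"])
f=lambda im,k:cv2.resize(np.array(im),None,fx=k,fy=k,interpolation=cv2.INTER_CUBIC)
ia=np.array(a["image"]);ib=np.array(b["image"]); o=np.zeros((600,800,3),np.uint8)
o[:540,:360]=f(ia[170:260,255:315],6);o[:260,370:630]=f(ia[200:240,350:390],6.5);o[280:540,370:630]=f(ib[135:185,210:260],5.2)
cv2.imwrite("pics/c6.png",o[:,:,::-1])
# other changes since the start
for n in("top","scene"):
    d=np.abs(np.array(load(n+"0")["image"]).astype(int)-np.array(load(n+"4")["image"])).max(2)>60
    k,_,stt,c=cv2.connectedComponentsWithStats(d.astype(np.uint8)); print(n,[(c[i].round().tolist(),int(stt[i,4])) for i in range(1,k) if stt[i,4]>4])
```

```text
43.7583 1.0013776739464735 [ 0.70369654  0.73429416 -0.07859809]
top [([272.0, 232.0], 47), ([179.0, 316.0], 6), ([237.0, 338.0], 335), ([60.0, 336.0], 30), ([131.0, 339.0], 15), ([161.0, 336.0], 5), ([227.0, 364.0], 399), ([188.0, 387.0], 1095), ([281.0, 358.0], 11), ([31.0, 362.0], 19), ([36.0, 375.0], 70), ([64.0, 383.0], 19), ([149.0, 390.0], 75), ([136.0, 391.0], 31), ([291.0, 389.0], 9), ([316.0, 392.0], 6), ([220.0, 415.0], 218), ([135.0, 417.0], 17), ([126.0, 417.0], 14)]
scene [([434.0, 9.0], 48), ([544.0, 7.0], 84), ([494.0, 14.0], 16), ([463.0, 24.0], 59), ([557.0, 23.0], 21), ([513.0, 36.0], 59), ([535.0, 65.0], 36), ([431.0, 177.0], 136), ([401.0, 174.0], 95), ([506.0, 173.0], 11), ([515.0, 174.0], 7), ([526.0, 190.0], 64), ([425.0, 203.0], 103), ([506.0, 191.0], 5), ([538.0, 191.0], 5), ([555.0, 191.0], 6), ([535.0, 195.0], 5), ([456.0, 210.0], 46), ([541.0, 211.0], 9), ([309.0, 219.0], 117), ([531.0, 215.0], 11)]
```

View pics/c6.png

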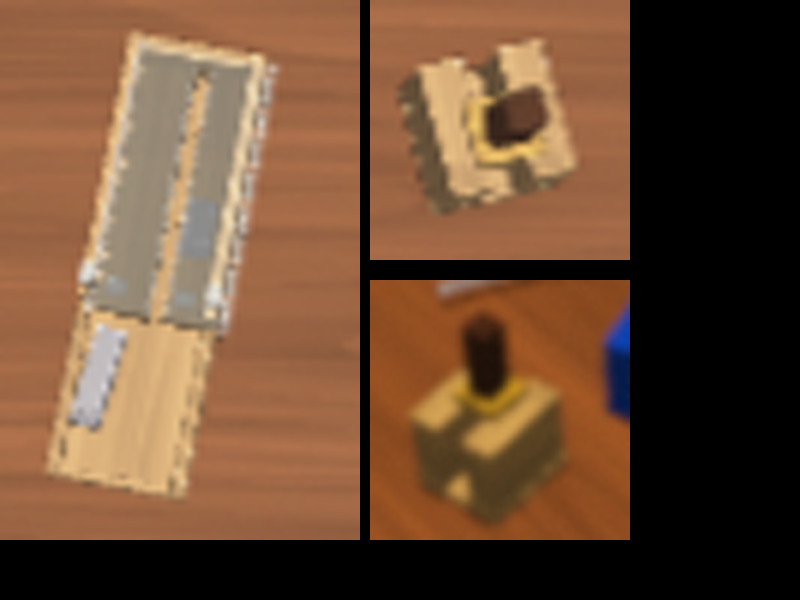

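Run:
```python
from h import *
a=load("top4")
c6=lambda p:np.c_[255+(np.array(p,float)[:,0]+.5)/6-.5,170+(np.array(p,float)[:,1]+.5)/6-.5]
for l,P in(("rear",onz(a,c6([(113,326)]),30)),("nose",onz(a,c6([(86,428)]),25)),("cover front",onz(a,c6([(155,320)]),40))): print(l,T(P[0]).round(1))
```

```text
rear [-42.5  19.8  30. ]
nose [-104.9   24.3   25. ]
cover front [-36.   -4.6  40. ]
```

```bash
python3 -c "
from bench import *
print(sign_off())"
```

```text
the job is handed in; nothing more can be done
None
```

The long blank is out on the open apron and the pick is back upright in its stand. I handed the job in at about 44 s on the robot clock.

**What I did:**
- I gripped the pick by its y faces and lifted it from the pine stand.
- I felt for the slot at the cover's front edge. The first try touched the edge at about 2.5 N; the second went in.
- I touched both slot edges and found its middle at tray y of about -2.9 mm, then turned the hook in behind the long blank.
- I dragged the blank out past the roller. The pull read at most 5.9 N and the sideways readings stayed at 3 N or less.
- I set the pick down at the same height it was taken from, 82.4 mm at the TCP.

**Last checks:**
- **Long blank:** it spans tray x of about -105 to -43 mm by camera, on the apron and clear of the cover.
- **Short blank, pick and stand:** all look as they did at the start.
- **Other things on the bench:** comparing before and after pictures showed changes only at the blank and around the arm and its shadow.

**Disagreements:**
- The camera first put the slot about 3 mm from where touch found it. I went by touch.
- The camera put the blank's rear end at -42.5 mm, but the hook's last position implies -47 mm. The same picture also put the cover edge at -36 mm instead of -30 mm. By either figure the blank is at least 6 mm clear of the cover.

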